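# Stopper the flask, kick the stand's leg down and hold the frame upright

## Robot

A 6-joint arm with a two-finger parallel gripper is mounted at the origin on a cart in front of the work surface, level with it; the furniture and walls round the work are solid. World frame = base frame: x ahead of the robot, y to its left, z up, the work surface at z = 0. Lengths are in m, angles in degrees, forces in N, time in s.
With the tool pointing down it reaches from about 0.35 to 0.725 m from the base axis. Payload 4.3 kg.
Tool frame: the origin (TCP) lies midway between the tips of the shut fingers; the grasp point (between the pads) lies 19 mm behind it; z points along the fingers, x is the direction in which the jaws open and shut, and the axes are right-handed (so a half turn about z gives the same grasp; the last joint's range is limited). The gripper opens to 85 mm and grips with 20 to 120 N. Pads are 22 mm wide; open, the fingers measure 114 mm over their backs; the gripper's body (76 mm by 85 mm) begins 54 mm behind the grasp point. The pads swing forward as they close: fully open they stand 13 mm farther back than shut.
Start: joints at [68.68, 21.618, 4.641, 73.018, 0, 83.68], TCP at [0.149, 0.555, 0.231] pointing down, gripper open.
Joint ranges: [-156.06, 156.06], [-48.1, 94.91], [-58.44, 69.94], [-101.28, 121.22], [-78.64, 73.56], [-180, 180]. Speed limits (degrees/s): [147.25, 147.25, 180, 180, 180, 180].

## Interface

Orientations are given as [roll, pitch, yaw] about the fixed x, y, z axes, in that order (R = Rz(yaw) Ry(pitch) Rx(roll)).
In Python, from station import env, grab_frame, get_calibration, order gives the robot as it stands.
- The arm moves only by the tool arm_command, never from a script. Its argument "series" is a list of rows, each a list of 3 entries, a list of its own where there are three numbers: the shift along the tool's x, y, z in m, then the turn, a rotation vector about the tool's x, y, z in rad, then the gripper's target within -1 to 1 (fully open at 1, half-way at 0, shut at -1). In form: [[[dx, dy, dz], [ax, ay, az], gripper], ...]. A call has 1 to 5 rows; each row shifts and turns the commanded pose from where the row before left it, along the tool's axes as they then stand; what a row does not reach is not made up. A row lasts 1/8 s, in which the tool goes at most 62.5 mm and 10.7 degrees, less where a joint would pass 70% of its speed; a pose out of reach is approached as far as the arm can. A call is refused whole if a number of a shift passes 0.0625 or a number of a turn 0.188, either way. A call with a gripper value outside its range is refused whole. The fingers move at their own pace and stop on an object; "force" is the grip in N (left out, the last holds). Time passes only in rows, so rows that do not move let the fingers close. It gives the time, the measured TCP pose, the force and the opening at its end, in the units of the state.
- env.get_state(): the state, without advancing time (a new reading comes with each control period).
- grab_frame(name): name is "scene" or "side" or "wrist"; returns (picture, depth): 480x640x3 uint8, red, green, blue; 480x640 float32, m along the optical axis (not along the pixel's ray), 0 where there is no reading.
- get_calibration(name): a dict with "mtx" (3x3 intrinsics, pixels), "view" (4x4, takes a point from world to camera coordinates). Camera axes: x right, y up, looking along -z (the intrinsics and any distortion apply to the point x, -y, -z); pixel columns grow to the right and rows downward; lengths in m; the calibration is good to about 2 mm. A picture is of the moment at which its call begins: read the wrist's pose just before it. get_calibration takes no time and is no camera call; for the wrist camera it gives the pose at the moment of the call.
- order.job_done(): hands the job in, once; it reports no verdict.
The state is a dict: "clock": time; "joint_positions": joint angles; "joint_vel": joint speeds; "joint_torque": joint torques, N m; "ee_pos": TCP position; "eef_rot": TCP orientation; "contact_force": force on the tool from outside, world axes, zero at the start; "ft_torque": the same for the moment, N m; "width": opening from 0.0 (shut) to 1.0 (fully open).
Only numpy, scipy, OpenCV 4.12 (cv2) and the standard library are available. Lean on these libraries where they do the work, as an engineer would, in place of code of your own. Each camera call takes 0.05 s, during which the arm holds its last target. There are 200 camera calls.

## Task

Push the green stopper fully home into the neck of the amber flask, without disturbing the orange stopper or the other loose things on the bench, and let go of it. Next kick the stand's leg down: press its red pedal down past the middle until the leg snaps over and points straight down. Then take the steel top bar of the leaning blue frame, bring the frame upright and finish still holding it there by the bar, because it falls back as soon as it is let go.

Things in the scene. Friction and masses are not known exactly. Their poses are not given: they have to be found in the camera images.
- stand: fixed grey base plate 200 x 200 x 12 mm (and a small side lobe), carrying the hinged blue frame. Origin: under the axle, on the bench, midway between the posts (the plate's centre lies 10 mm further along +x). z up. +x is the back, to which the frame leans; -y is the side with the kickstand leg. Two dark rests 60 mm tall stand behind the posts
- frame_hinge (a point): centre of the frame's axle, 22 mm above the bench; the frame turns about this point about the stand's y axis
- frame (a joint): lean of the frame: 0 = upright, positive = leaning back (+x of the stand), 0.24 = resting on its rear stop, where it starts and to which it falls when released (the flask hangs behind the axle: about 1.5 N at the bar holds it upright). Free turning; it can be swung forward past 0, and with the leg down the leg's foot meets the base pad about 0.01 rad past upright and keeps it from falling forward
- bar_grip (a point): grip point on the round steel top bar (14 mm diameter, along the frame's y axis), 165 mm from the axle along the frame's z, 35 mm to the -y side of its middle. The bar is clear from 60 mm to the -y side of its middle to the middle. x, y, z axes are the frame's: z along the posts (up), y along the bar. The posts stand at 70 mm either side of the middle; round knobs of 17 mm at the bar ends
- flask_mouth (a point): centre of the flask's open rim; z points out of the neck along its axis (leans with the frame). Straight neck 33 mm long, inner diameter 29 mm, outer 35 mm; the rim is level with 140 mm along the posts from the axle, 70 mm behind the bar's plane and 28 mm to the +y side of the bar's middle, so 63 mm to the +y side of bar_grip. The flask is fixed in the frame
- stopper: loose green stopper 60 mm tall, standing on its narrow end: tapered plug 20 mm diameter at the bottom, 26 mm at 24 mm height; flange 37 mm diameter from 24 to 30 mm; round knob 22 mm diameter from 30 to 60 mm, to grip. Origin: centre of the narrow end; z up through the knob. Fully home the flange sits on the rim and the origin lies 24 mm below flask_mouth
- wide_stopper: loose orange stopper of the same height and knob, plug 34 to 42 mm, flange 52 mm: does not fit, leave alone. It may stand at either of the two stopper places. Origin: centre of the narrow end. A fixed tall screen stands behind the stopper places (0.58 m and more ahead of the robot): carry things round in front of it
- leg (a joint): angle of the kickstand leg: 0 = stowed, pointing 60 degrees above level out to the stand's -y side; it grows as the leg swings outward and down; 1.05 = level, the middle of its over-centre spring; 2.65 = down stop, the leg pointing straight down. The spring drives it to the nearer end (0.1 N m at the stowed end)
- leg_hinge (a point): pivot of the leg on the frame's -y side, 85 mm along the posts from the axle, 94 mm to the -y side; the leg turns about the frame's x axis
- leg_pedal (a point): centre of the red pedal block on the leg (36 mm along the frame's x, 26 mm along the leg, 12 mm thick), 52 mm from the pivot. The leg is a 9 mm bar; past the pedal it bends forward to a rubber foot 50 mm in front of the leg's plane
- dropper_bottle: bystander: amber dropper bottle with red bulb, 132 mm tall, 49 mm diameter, loose; origin under its centre
- vial: bystander: small vial with white cap, 22 mm diameter, 52 mm tall, loose; origin under its centre
Things that resemble listed ones, but are neither listed nor needed, are in the scene too. Leave any purple look-alike of the stopper alone.

How it is judged (in metres and radians):
On the way, in this order (a step that is already met when the one before it is completed fails the run):
1. the green stopper is fully home in the neck and let go, the leg still stowed (z of stopper in the frame of flask_mouth below -0.02 m and distance between stopper and flask_mouth below 0.03 m and angle between the z axis of stopper and the z axis of flask_mouth, either way round below 0.15 rad and contact force between the fingers and stopper below 0.1 N and value of joint leg below 0.6 rad), for 0.2 s.
2. the leg has snapped over and is fully down, the frame still leaning back (value of joint leg above 2.5 rad and value of joint frame above 0.12 rad), for 0.2 s.
3. the frame is upright, held by the bar (value of joint frame between -0.06 and 0.06 rad and contact force between the fingers and stand above 1 N), for 0.3 s.
At the end, for the whole second after the job is handed in: the frame is within 0.06 rad of upright and still, held by the fingers (over 1 N) on the top bar within 60 mm of bar_grip; the leg is down (over 2.5 rad); the green stopper sits in the neck, its flange within 4 mm of the rim and its axis within 0.15 rad of the neck's (all of step 3 and velocity of joint frame between -0.1 and 0.1 rad/s and distance between the grasp point and bar_grip below 0.06 m and value of joint leg above 2.5 rad and z of stopper in the frame of flask_mouth below -0.02 m and distance between stopper and flask_mouth below 0.03 m and angle between the z axis of stopper and the z axis of flask_mouth, either way round below 0.15 rad); the arm keeps its last pose, push and grip.
It fails at once if the orange stopper is moved more than 30 mm (distance of wide_stopper from where it was at the start of the episode above 0.03 m).
It fails at once if a loose bystander is moved more than 30 mm (distance of any of dropper_bottle, vial from where it was at the start of the episode above 0.03 m).
It also fails if it takes over 58 s, if anything falls off the work surface, if the arm or the gripper's body presses on something with over 40 N, if the wrist force passes 120 N, or if a joint passes its speed limit or range.

## Working session

There is one attempt and no reset: what is moved stays moved. The work goes in short steps, Python scripts to look and compute and a tool call to move; the robot and the scene stay as the last step left them, time stands still between calls to the robot, and variables do not carry over. Pictures are saved under pics/ and viewed, about 8 in all and at most 12, crops included, and the job is handed in when it is done.

Besides the shell and the picture viewer there is one more tool, called by a JSON object that holds its "fn" and its "kwargs", one argument or row to a line. arm_command: Moves the arm, as the interface text tells. Its arguments: {"type":"object","properties":{"series":{"type":"array"},"force":{"type":"number"}},"required":["series"]}

```bash
ls; mkdir -p pics; cat > h.py <<'E'
import numpy as np, cv2
from station import env, grab_frame, get_calibration, order
def shot(n,save=None):
    c=get_calibration(n); im,d=grab_frame(n); 
    if save: cv2.imwrite('pics/'+save,im[:,:,::-1])
    return im,d,c
def pts(d,c):
    K=np.array(c['mtx']);V=np.array(c['view']);v,u=np.mgrid[0:480,0:640]
    P=np.stack([(u-K[0,2])/K[0,0]*d,-(v-K[1,2])/K[1,1]*d,-d],-1)
    return (P-V[:3,3])@V[:3,:3]
E
python3 - <<'E'
from h import *
s=env.get_state();print(s)
for n in('scene','side'):
    im,d,c=shot(n,n+'0.png'); np.savez(n+'0.npz',im=im,d=d,mtx=c['mtx'],view=c['view']);print(n,{k:v for k,v in c.items()})
a=cv2.imread('pics/scene0.png');b=cv2.imread('pics/side0.png')
E
```

```text
pics
{'clock': 0.0, 'joint_positions': array([6.86786842e+01, 2.16628222e+01, 4.56317548e+00, 7.30173535e+01,
       2.94499349e-03, 8.36803160e+01]), 'joint_vel': array([-0.01864948, -0.07882679, -0.02623238, -0.09273832,  0.00649669,
        0.00265159]), 'joint_torque': array([ 7.64187444e-04, -4.63610566e+01,  2.69872731e+01,  2.10136984e-02,
       -1.01931153e-04,  7.34744020e-06]), 'ee_pos': array([0.14857924, 0.5548049 , 0.23035328]), 'eef_rot': array([-1.79984194e+02,  1.15965096e-01,  7.49983812e+01]), 'contact_force': array([ 0.37537038, -0.12734275,  0.18756052]), 'ft_torque': array([-0.04114462, -0.01334402,  0.00082843]), 'width': 1.0012284346205627}
scene {'mtx': array([[469.24547166,   0.        , 310.68905668],
       [  0.        , 469.24547166, 238.69367051],
       [  0.        ,   0.        ,   1.        ]]), 'view': array([[ 0.69572887, -0.71821004,  0.01164839, -0.34651495],
       [ 0.31158529,  0.31636416,  0.89600688, -0.28775958],
       [-0.64720627, -0.61974838,  0.44388736, -0.97683075],
       [ 0.        ,  0.        ,  0.        ,  1.        ]])}
side {'mtx': array([[437.71450292,   0.        , 321.3001065 ],
       [  0.        , 437.71450292, 241.00793172],
       [  0.        ,   0.        ,   1.        ]]), 'view': array([[-9.98385397e-01, -5.68028393e-02, -1.90976419e-04,
         4.83378637e-01],
       [ 3.07502775e-02, -5.43297714e-01,  8.38976766e-01,
        -1.33528389e-01],
       [-4.77600195e-02,  8.37616279e-01,  5.44167207e-01,
        -1.42691339e+00],
       [ 0.00000000e+00,  0.00000000e+00,  0.00000000e+00,
         1.00000000e+00]])}
```

View pics/scene0.png

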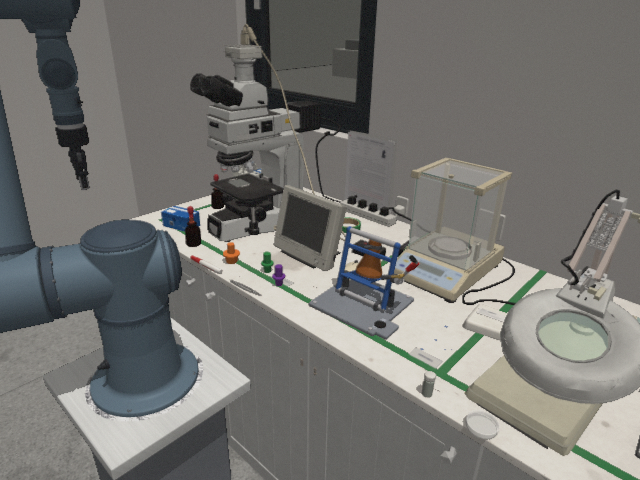

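View pics/side0.png

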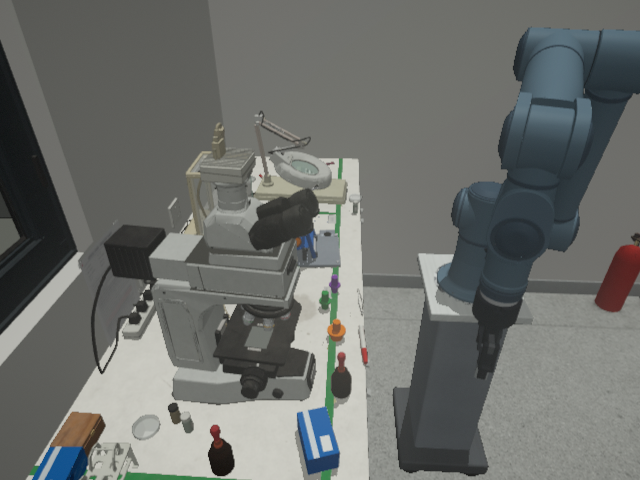

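The scene view shows orange at (231,253), green at (267,262) and a purple look-alike at (278,274). The stand is at (365,275) with its red pedal at (410,266). The side view mostly hides the stand. Next I'll measure the positions and make an enlarged crop.

```bash
python3 - <<'E'
from h import *
z=np.load('scene0.npz');im,d=z['im'],z['d'];P=pts(d,z)
hsv=cv2.cvtColor(im,cv2.COLOR_RGB2HSV)
def comps(name,lo,hi,roi,im=im,hsv=hsv,P=P,d=d,mn=12):
    m=cv2.inRange(hsv,lo,hi); k=np.zeros_like(m);x0,y0,x1,y1=roi;k[y0:y1,x0:x1]=m[y0:y1,x0:x1]
    n,l,s,c=cv2.connectedComponentsWithStats(k)
    for i in range(1,n):
        if s[i,4]<mn: continue
        q=P[(l==i)&(d>0)]
        print(name,s[i],c[i].round(1),'med',np.median(q,0).round(3),'min',q.min(0).round(3),'max',q.max(0).round(3))
comps('green',(60,120,30),(90,255,255),(255,245,300,290))
comps('orange',(5,150,100),(18,255,255),(210,235,250,270))
comps('purple',(130,80,40),(160,255,255),(260,250,300,290))
comps('blue',(105,130,50),(120,255,255),(320,215,430,320))
comps('red',(0,150,80),(4,255,255),(380,240,430,290),mn=5)
comps('drop',(0,120,60),(4,255,255),(180,170,230,250))
# base plate pts
for (u,v) in [(310,303),(365,333),(412,303),(380,324),(398,240),(349,229),(345,250)]:
    print(u,v,P[v-1:v+2,u-1:u+2].reshape(-1,3).mean(0).round(3))
m=(P[...,2]>0.006)&(P[...,2]<0.02)&(d>0);k=np.zeros_like(m);k[270:340,300:420]=m[270:340,300:420]
mm=k.astype(np.uint8);n,l,s,c=cv2.connectedComponentsWithStats(mm);i=1+s[1:,4].argmax();q=P[l==i][:,:2]
print('plate',s[i],cv2.minAreaRect(q.astype(np.float32)))
cv2.imwrite('pics/crop1.png',cv2.resize(im[210:350,215:435,::-1],None,fx=3.6,fy=3.6,interpolation=cv2.INTER_CUBIC))
E
```

```text
green [262 253  11  19 129] [267.1 262.2] med [0.462 0.141 0.032] min [0.449 0.129 0.004] max [0.484 0.161 0.063]
green [265 277  10   7  18] [269.9 279.7] med [0.441 0.108 0.001] min [ 0.434  0.086 -0.002] max [0.451 0.124 0.005]
green [281 286  10   4  23] [285.3 287.8] med [0.442 0.043 0.002] min [ 0.434  0.03  -0.   ] max [0.449 0.054 0.004]
orange [223 243  17  21 202] [230.7 253.4] med [0.424 0.261 0.031] min [0.405 0.243 0.   ] max [0.454 0.291 0.063]
purple [273 265  12  21 160] [278.5 274.9] med [0.437 0.064 0.032] min [0.423 0.051 0.002] max [0.457 0.084 0.064]
blue [336 227  64  82 914] [367.4 268. ] med [ 0.542 -0.152  0.093] min [ 0.507 -0.229  0.016] max [0.735 0.029 0.191]
red [407 263  12   8  49] [411.6 266.4] med [ 0.549 -0.275  0.153] min [ 0.542 -0.279  0.141] max [ 0.575 -0.265  0.163]
310 303 [ 0.428 -0.065  0.011]
365 333 [ 0.438 -0.237  0.003]
412 303 [ 0.627 -0.245  0.002]
380 324 [ 0.479 -0.25   0.015]
398 240 [ 0.911 -0.005  0.001]
349 229 [ 0.55  -0.083  0.187]
345 250 [ 0.538 -0.083  0.131]
plate [ 308  284  106   55 2457] ((0.5306087732315063, -0.1662173569202423), (0.2045806497335434, 0.23267912864685059), 4.301802635192871)
```

View pics/crop1.png

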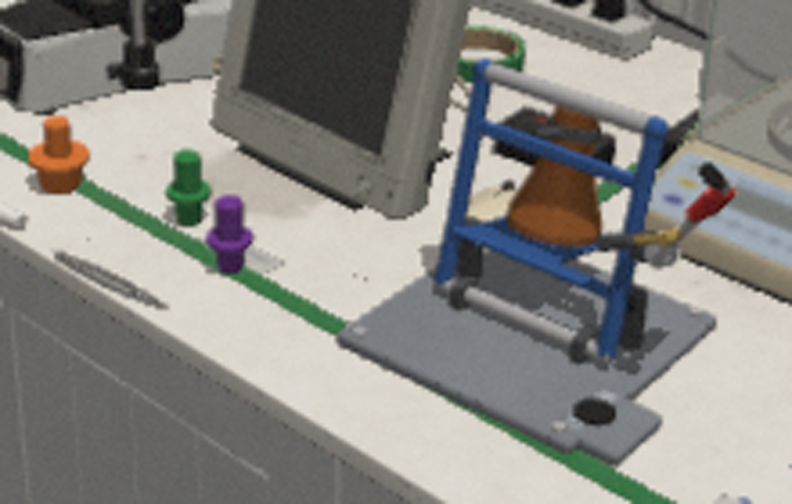

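Three stopper-shaped things are in view: orange wide (231,253), green (267,262) and purple look-alike (278,274). The crop confirms that the green one, at about (0.469, 0.148), is the one to take. The frame leans back, the leg is stowed, and the red pedal is at (411,266). I'm moving over the green stopper.

{"fn": "arm_command", "kwargs": {
  "series": [
    [[-0.031, 0.0414, 0], [0, 0, 0], 0.2],
    [[-0.031, 0.0414, 0], [0, 0, 0], 0.2],
    [[-0.031, 0.0414, 0], [0, 0, 0], 0.2],
    [[-0.031, 0.0414, 0], [0, 0, 0], 0.2],
    [[-0.031, 0.0414, 0], [0, 0, 0], 0.2]
  ],
  "force": 40
}}

```text
clock: 0.72
ee_pos: [0.3092, 0.3506, 0.231]
eef_rot: [-180.0, 0.0, 75.0]
contact_force: [1.5, 1.3, -0.6]
width: 0.599
```

{"fn": "arm_command", "kwargs": {
  "series": [
    [[-0.031, 0.0414, 0], [0, 0, 0], 0.2],
    [[-0.031, 0.0414, 0], [0, 0, 0], 0.2],
    [[-0.031, 0.0414, 0], [0, 0, 0], 0.2],
    [[-0.031, 0.0414, 0], [0, 0, 0], 0.2],
    [[-0.031, 0.0414, 0], [0, 0, 0], 0.2]
  ]
}}

```text
clock: 1.35
ee_pos: [0.469, 0.1473, 0.231]
eef_rot: [-180.0, -0.0, 75.0]
contact_force: [0.6, 0.6, -0.1]
width: 0.603
```

{"fn": "arm_command", "kwargs": {
  "series": [
    [[0, 0, 0], [0, 0, -0.168], 0.2],
    [[0, 0, 0], [0, 0, -0.168], 0.2],
    [[0, 0, 0], [0, 0, 0], 0.2]
  ]
}}

```text
clock: 1.72
ee_pos: [0.4682, 0.1486, 0.2309]
eef_rot: [-179.9, 0.0, 94.1]
contact_force: [-0.5, -0.1, -0.7]
width: 0.603
```

```bash
cat >> h.py <<'E'
from scipy.spatial.transform import Rotation as R
def pose(s=None):
    s=s or env.get_state(); return np.array(s['ee_pos']),R.from_euler('xyz',s['eef_rot'],degrees=True)
def todo(p,rot=None,cmd=None):
    """shift in the tool axes (then turn) from the present pose to p, rot"""
    q,r=cmd or pose(); print('shift',r.inv().apply(np.array(p)-q).round(4),'turn',((r.inv()*rot).as_rotvec().round(4) if rot else None))
def blob(im,lo,hi,mn=30,roi=None):
    h=cv2.cvtColor(im,cv2.COLOR_RGB2HSV);m=cv2.inRange(h,lo,hi)
    n,l,s,c=cv2.connectedComponentsWithStats(m)
    return [(s[i],c[i],l==i) for i in range(1,n) if s[i,4]>=mn]
E
python3 - <<'E'
from h import *
s=env.get_state();print(s['clock'],s['ee_pos'],s['eef_rot'],s['width'])
im,d,c=shot('wrist','w1.png');P=pts(d,c);np.savez('w1.npz',im=im,d=d,mtx=c['mtx'],view=c['view'])
for st,ce,m in blob(im,(60,110,30),(90,255,255)):
    q=P[m&(d>0)]
    top=q[q[:,2]>q[:,2].max()-0.006]
    print(st,ce.round(),q.max(0).round(3),'top',(top.min(0)+top.max(0))[:2]/2,np.ptp(top,0).round(3))
E
```

```text
1.725 [0.46822348 0.14858414 0.23087986] [-1.79944616e+02  1.81750803e-03  9.41129961e+01] 0.6032682185989238
[ 468  185  172   27 2144] [541. 198.] [0.45  0.513 0.06 ] top [0.43596041 0.45041664] [0.002 0.009 0.006]
[312 196  28  31 452] [325. 212.] [0.476 0.165 0.063] top [0.46652902 0.15171133] [0.018 0.02  0.004]
```

View pics/w1.png

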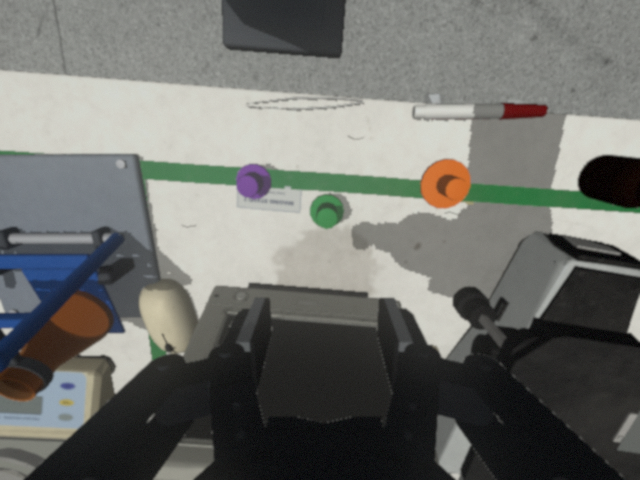

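The wrist view shows green at (325,212), purple at (253,182) and orange at (446,183). The green knob is at about (0.467, 0.151), which agrees with the scene view. I'm descending to grip it.

{"fn": "arm_command", "kwargs": {
  "series": [
    [[0.0025, -0.0015, 0.05], [0, 0, 0], 0.2],
    [[0, 0, 0.05], [0, 0, 0], 0.2],
    [[0, 0, 0.05], [0, 0, 0], 0.2],
    [[0, 0, 0.03], [0, 0, 0], 0.2],
    [[0, 0, 0.017], [0, 0, 0], 0.2]
  ]
}}

```text
clock: 2.4
ee_pos: [0.465, 0.1512, 0.0323]
eef_rot: [-179.8, 0.0, 94.1]
contact_force: [-0.4, -0.4, 0.5]
width: 0.6
```

{"fn": "arm_command", "kwargs": {
  "series": [
    [[0, 0, 0], [0, 0, 0], -0.6],
    [[0, 0, 0], [0, 0, 0], -0.8],
    [[0, 0, 0], [0, 0, 0], -0.8],
    [[0, 0, 0], [0, 0, 0], -0.8]
  ],
  "force": 40
}}

```text
clock: 2.9
ee_pos: [0.4675, 0.1514, 0.0351]
eef_rot: [179.9, -0.0, 94.2]
contact_force: [0.2, -0.0, -0.9]
width: 0.245
```

{"fn": "arm_command", "kwargs": {
  "series": [
    [[0, 0, -0.02], [0, 0, 0], -0.8],
    [[0, 0, -0.05], [0, 0, 0], -0.8],
    [[0, 0, -0.06], [0, 0, 0], -0.8],
    [[0, 0, -0.06], [0, 0, 0], -0.8],
    [[0, 0, -0.03], [0, 0, 0], -0.8]
  ]
}}

```text
clock: 3.52
ee_pos: [0.4683, 0.1515, 0.2585]
eef_rot: [179.6, -0.0, 94.2]
contact_force: [1.5, 0.5, -0.2]
width: 0.248
```

{"fn": "arm_command", "kwargs": {
  "series": [
    [[-0.03, -0.005, -0.018], [0, 0, 0], -0.8],
    [[-0.04, -0.005, -0.018], [0, 0, 0], -0.8],
    [[-0.04, -0.005, -0.018], [0, 0, 0], -0.8],
    [[-0.04, -0.005, -0.018], [0, 0, 0], -0.8],
    [[0, 0, 0], [0, 0, 0], -0.8]
  ]
}}

```text
clock: 4.15
ee_pos: [0.4587, -0.002, 0.328]
eef_rot: [179.8, 0.1, 94.0]
contact_force: [0.6, 0.2, -0.8]
width: 0.242
```

```bash
python3 - <<'E'
from h import *
s=env.get_state();print(s['clock'],s['ee_pos'],s['eef_rot'],s['width'])
im,d,c=shot('wrist','w2.png');P=pts(d,c);np.savez('w2.npz',im=im,d=d,mtx=c['mtx'],view=c['view'])
for st,ce,m in blob(im,(5,80,40),(20,255,255),200):
    q=P[m&(d>0)];print('or',st,ce.round(),q.min(0).round(3),q.max(0).round(3))
E
```

```text
4.15 [ 0.45868633 -0.00198954  0.32802941] [1.79803160e+02 6.30033618e-02 9.40032537e+01] 0.24236958660738564
or [ 508  167   46   39 1304] [530. 186.] [0.405 0.246 0.   ] [0.456 0.323 0.063]
or [215 270  32  12 305] [231. 276.] [ 0.564 -0.141  0.061] [ 0.577 -0.098  0.081]
or [219 294  22  13 235] [230. 299.] [ 0.564 -0.127  0.091] [ 0.594 -0.101  0.139]
or [206 326  30  23 476] [222. 337.] [ 0.602 -0.128  0.116] [ 0.634 -0.096  0.148]
```

View pics/w2.png

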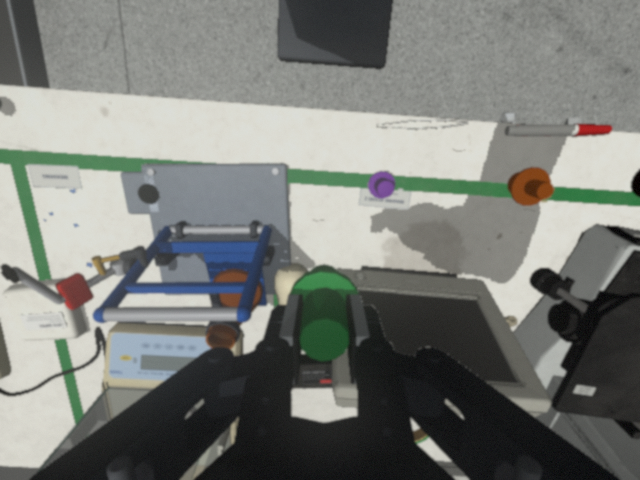

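The wrist view shows the whole stand: steel bar at row 314 (cols 105–240), flask mouth near (222,333), red pedal at (73,291), plate corners near (287,165) and (145,165). I'll fit the stand pose from these.

```bash
python3 - <<'E'
from h import *
z=np.load('w2.npz');im,d=z['im'],z['d'];P=pts(d,z);hsv=cv2.cvtColor(im,cv2.COLOR_RGB2HSV)
K=z['mtx'];V=z['view']
def ray(u,v,h):
    C=-V[:3,:3].T@V[:3,3];r=V[:3,:3].T@np.array([(u-K[0,2])/K[0,0],-(v-K[1,2])/K[1,1],-1]);return C+r*(h-C[2])/r[2]
def sl(a,x0,y0,x1,y1): return a[y0:y1,x0:x1]
# bar: low saturation, z>0.17
B=np.zeros(d.shape,bool);B[300:325,100:250]=1
B&=(P[...,2]>0.165)&(P[...,2]<0.205)&(d>0)
g=B&(hsv[...,1]<70);q=P[g];
top=[]
for y in np.arange(-0.2,-0.1,0.01):
    k=q[abs(q[:,1]-y)<0.005]
    if len(k)>5: top.append([y,np.median(k[:,0]),np.median(k[:,2]),k[:,0].min(),k[:,0].max(),k[:,2].max()])
top=np.array(top);print(top.round(4));f=np.polyfit(top[:,0],(top[:,3]+top[:,4])/2,1);print('bar fit x=',f,'yaw',np.degrees(-np.arctan(f[0])))
bl=B&(hsv[...,1]>120);k=P[bl];print('blue y',k[:,1].min(),k[:,1].max())
print('bar y',q[:,1].min(),q[:,1].max())
# plate
m=((P[...,2]>0.005)&(P[...,2]<0.018)&(d>0)).astype(np.uint8);m[:150]=0;m[232:]=0;m[:,:110]=0;m[:,300:]=0
n,l,s,c=cv2.connectedComponentsWithStats(m);i=1+s[1:,4].argmax();p=l==i
# front edge (first row per col), right edge (last col per row)
fe=np.array([ray(u,np.where(p[:,u])[0][0]-.5,.012)[:2] for u in range(160,280) if p[:,u].any()])
re=np.array([ray(np.where(p[v])[0][-1]+.5,v,.012)[:2] for v in range(172,228) if p[v].any()])
for nm,e in(('front',fe),('right',re)):
    print(nm,cv2.fitLine(e.astype(np.float32),cv2.DIST_HUBER,0,.001,.001).ravel().round(4))
# mouth
for st,ce,mm in blob(im,(3,80,30),(20,255,255),100):
    if 200<ce[0]<245 and ce[1]>315:
        cs,_=cv2.findContours(mm.astype(np.uint8),cv2.RETR_EXTERNAL,cv2.CHAIN_APPROX_NONE);e=cv2.fitEllipse(max(cs,key=len));print('ell',e,ray(*e[0],.141))
for st,ce,mm in blob(im,(0,150,60),(4,255,255),100)+blob(im,(174,150,60),(180,255,255),100):
    if ce[0]<120: k=P[mm&(d>0)];print('pedal',ce,np.median(k,0),k.min(0),k.max(0))
cv2.imwrite('pics/crop2.png',cv2.resize(im[150:360,0:300,::-1],None,fx=2.6,fy=2.6,interpolation=cv2.INTER_CUBIC))
E
```

```text
[[-0.2     0.5614  0.1891  0.557   0.5701  0.1913]
 [-0.19    0.5606  0.1892  0.5564  0.5692  0.1914]
 [-0.18    0.5601  0.1889  0.5556  0.5683  0.1912]
 [-0.17    0.5594  0.1888  0.5546  0.5678  0.1916]
 [-0.16    0.5581  0.1888  0.5542  0.5671  0.1913]
 [-0.15    0.5573  0.1887  0.553   0.5662  0.1918]
 [-0.14    0.5572  0.1888  0.5523  0.566   0.1915]
 [-0.13    0.5559  0.1887  0.5516  0.5648  0.1918]
 [-0.12    0.5553  0.1887  0.5507  0.5642  0.1916]
 [-0.11    0.5549  0.1888  0.5504  0.5637  0.1912]]
bar fit x= [-0.0735324   0.54875203] yaw 4.205527269823822
blue y -0.21355317645165414 -0.06933548636547289
bar y -0.22115696456518386 -0.06853822896035605
front [ 0.0687 -0.9976  0.4309 -0.1484]
right [ 0.9972  0.0752  0.4742 -0.0515]
ell ((220.8243865966797, 336.88641357421875), (21.580856323242188, 30.10527992248535), 95.97357940673828) [ 0.61502071 -0.11176202  0.141     ]
```

View pics/crop2.png

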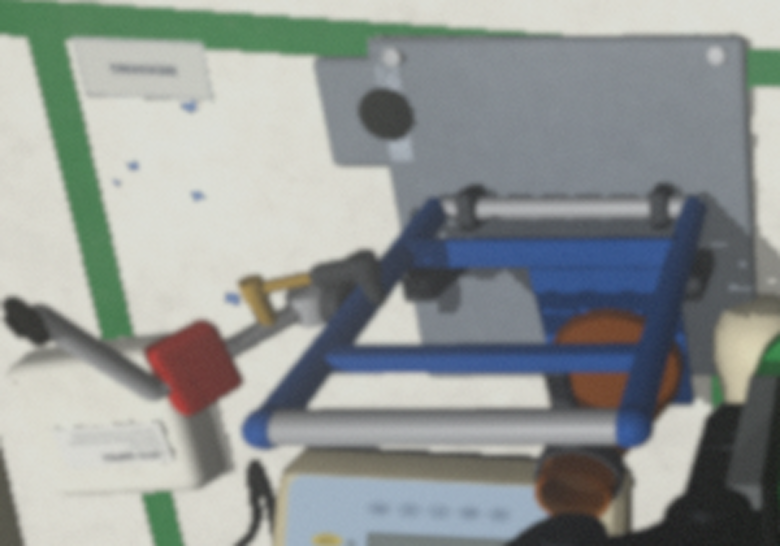

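```bash
cat >> h.py <<'E'
yaw=np.radians(4.2);ex=np.array([np.cos(yaw),np.sin(yaw),0]);ey=np.array([-ex[1],ex[0],0]);ez=np.array([0,0,1.])
O=.5089*ex-.1855*ey
def fp(x,y,z,lean=.24):  # frame coords (from axle) -> world
    c,s=np.cos(lean),np.sin(lean);return O+.022*ez+(x*c+z*s)*ex+y*ey+(z*c-x*s)*ez
def tool(xd,zd):
    return R.from_matrix(np.stack([xd,np.cross(zd,xd),zd],1))
E
python3 - <<'E'
from h import *
z=np.load('scene0.npz');P=pts(z['d'],z);d=z['d']
k=np.zeros(d.shape,bool);k[180:270,270:345]=1
for z0 in np.arange(.04,.3,.04):
    q=P[k&(abs(P[...,2]-z0)<.02)&(P[...,0]>.5)&(P[...,0]<.75)&(P[...,1]>-.05)&(P[...,1]<.35)]
    if len(q): print(z0.round(2),len(q),'x',q[:,0].min().round(3),'y',q[:,1].min().round(3),q[:,1].max().round(3),'near right x',q[q[:,1]<q[:,1].min()+.02][:,0].round(3).min())
n=fp(0,0,1)-fp(0,0,0);m=fp(.07,.028,.14);T=tool(ey,-n)
print('mouth',m,'n',n, 'bar_grip',fp(0,-.035,.165))
todo(m+.12*n,T)
todo(m+.055*n,T,(m+.12*n,T))
E
```

```text
0.04 970 x 0.572 y 0.016 0.341 near right x 0.573
0.08 927 x 0.583 y 0.016 0.35 near right x 0.583
0.12 891 x 0.594 y 0.015 0.35 near right x 0.594
0.16 1047 x 0.605 y 0.013 0.35 near right x 0.605
0.2 594 x 0.616 y 0.014 0.246 near right x 0.616
mouth [ 0.62006841 -0.11238913  0.14134813] n [0.23706427 0.01740891 0.97133797] bar_grip [ 0.56279796 -0.17976445  0.18227077]
shift [-0.1229  0.1818  0.0695] turn [ 0.2419 -0.0003 -0.0018]
shift [-0.     0.     0.065] turn [0. 0. 0.]
```

{"fn": "arm_command", "kwargs": {
  "series": [
    [[-0.0615, 0, 0], [0, 0, 0], -0.8],
    [[-0.0615, 0.03, 0], [0, 0, 0], -0.8],
    [[0, 0.05, 0.02], [0, 0, 0], -0.8],
    [[0, 0.05, 0.0245], [0, 0, 0], -0.8],
    [[0, 0.052, 0.025], [0, 0, 0], -0.8]
  ]
}}

```text
clock: 4.82
ee_pos: [0.6471, -0.1025, 0.2556]
eef_rot: [-180.0, -0.0, 94.3]
contact_force: [0.7, -0.5, 0.4]
width: 0.246
```

{"fn": "arm_command", "kwargs": {
  "series": [
    [[0, 0, 0], [0.121, 0, 0], -0.8],
    [[0, 0, 0], [0.121, 0, 0], -0.8],
    [[0, 0, 0], [0, 0, 0], -0.8],
    [[0, 0, 0], [0, 0, 0], -0.8]
  ]
}}

```text
clock: 5.32
ee_pos: [0.6472, -0.1035, 0.2571]
eef_rot: [-167.4, -0.0, 94.3]
contact_force: [0.8, 0.2, 0.0]
width: 0.244
```

```bash
python3 - <<'E'
from h import *
n=fp(0,0,1)-fp(0,0,0);m=fp(.07,.028,.14);T=tool(ey,-n)
s=env.get_state();print(s['clock'],s['ee_pos'],s['eef_rot'],s['joint_positions'].round(1),s['contact_force'])
todo(m+.055*n,T)
im,d,c=shot('wrist','w3.png')
cv2.imwrite('pics/w3.png',im[:,:,::-1])
im,d,c=shot('scene','s3.png');cv2.imwrite('pics/s3.png',cv2.resize(im[170:340,290:450,::-1],None,fx=3.5,fy=3.5,interpolation=cv2.INTER_CUBIC))
a=cv2.imread('pics/w3.png');b=cv2.imread('pics/s3.png')
cv2.imwrite('pics/c3.png',np.hstack([cv2.resize(a[180:,120:520],(400,300)),cv2.resize(b,(300,300))]))
E
```

```text
5.325 [ 0.64722786 -0.10346336  0.25706636] [-1.67384172e+02 -9.69363201e-03  9.42845233e+01] [-12.9  48.3  53.1 106.8  -3.7 -16.8] [0.78899248 0.16813953 0.0137817 ]
shift [-0.0069 -0.0007  0.064 ] turn [0.0198 0.0002 0.0015]
```

View pics/c3.png

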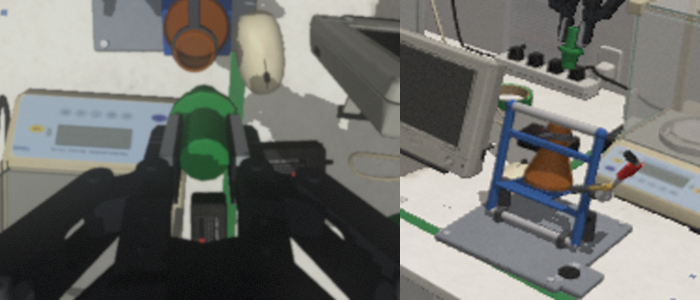

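The wrist crop shows the stopper upright in the jaws at about (205,120). The flask mouth is just ahead and slightly left at about (195,45), which agrees with the 7 mm sideways correction. I'll check the rim centre by ray.

```bash
python3 - <<'E'
from h import *
c=get_calibration('wrist');im=cv2.imread('pics/w3.png')[:,:,::-1].copy();K=c['mtx'];V=c['view']
im2,d=grab_frame('wrist');P=pts(d,c)
k=(P[...,2]>.128)&(P[...,2]<.155)&(d>0);k[:180]=0;k[270:]=0;k[:,:270]=0;k[:,370:]=0
h=cv2.cvtColor(im2,cv2.COLOR_RGB2HSV);k&=(h[...,0]<25)&(h[...,1]>70)
q=P[k];print(len(q),q.min(0),q.max(0),np.median(q,0)); v,u=np.where(k);print(u.min(),u.max(),v.min(),v.max())
cs,_=cv2.findContours(k.astype(np.uint8),cv2.RETR_EXTERNAL,cv2.CHAIN_APPROX_NONE);e=cv2.fitEllipse(max(cs,key=len));print(e)
C=-V[:3,:3].T@V[:3,3];r=V[:3,:3].T@np.array([(e[0][0]-K[0,2])/K[0,0],-(e[0][1]-K[1,2])/K[1,1],-1]);print(C,C+r*(.141-C[2])/r[2])
cr=cv2.resize(im2[170:290,250:390,::-1],None,fx=4,fy=4,interpolation=cv2.INTER_CUBIC);cv2.imwrite('pics/c4.png',cr)
E
```

```text
718 [ 0.57630006 -0.13203321  0.12801994] [ 0.63614787 -0.09477541  0.1473807 ] [ 0.61453933 -0.11291662  0.13967192]
293 335 180 252
((314.6484680175781, 230.57106018066406), (41.27053451538086, 41.5924072265625), 11.518964767456055)
[ 0.59603618 -0.1062326   0.41803536] [ 0.61766947 -0.1126171   0.141     ]
```

View pics/c4.png

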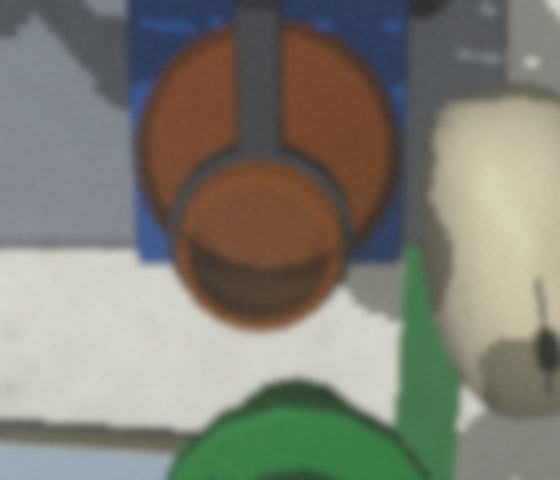

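The rim ray gives (0.618, -0.113) against (0.620, -0.112) from the model. I'll use x = 0.619.

{"fn": "arm_command", "kwargs": {
  "series": [
    [[-0.008, -0.0015, 0.025], [0.01, 0, 0], -0.8],
    [[0, 0, 0.03], [0.006, 0, 0], -0.8],
    [[0, 0, 0.011], [0, 0, 0], -0.8],
    [[0, 0, 0], [0, 0, 0], -0.8],
    [[0, 0, 0], [0, 0, 0], -0.8]
  ]
}}

```text
clock: 6.1
ee_pos: [0.6309, -0.1134, 0.1956]
eef_rot: [-166.5, 0.0, 94.2]
contact_force: [0.0, -0.3, -0.1]
width: 0.243
```

```bash
cat > st.py <<'E'
from h import *
n=fp(0,0,1)-fp(0,0,0);m=fp(.07,.028,.14)-.001*ex;T=tool(ey,-n)
s=env.get_state();print(s['clock'],s['ee_pos'],s['eef_rot'],s['width'])
p,r=pose();print('tcp rel mouth (ex-ish,ey,n)',T.inv().apply(p-m).round(4), 'F tool',T.inv().apply(s['contact_force']).round(1))
todo(m+.011*n,T)
E
python3 st.py
```

```text
6.1 [ 0.63089733 -0.11339447  0.19557429] [-1.66510933e+02  2.82634340e-02  9.42246518e+01] 0.24277732636659913
tcp rel mouth (ex-ish,ey,n) [-0.0018 -0.0015 -0.0555] F tool [-0.3  0.   0.1]
shift [0.0018 0.0013 0.0445] turn [0.0046 0.0006 0.0003]
```

{"fn": "arm_command", "kwargs": {
  "series": [
    [[0.001, 0.0013, 0.012], [0.0045, 0, 0], -0.8],
    [[0, 0, 0.008], [0, 0, 0], -0.8],
    [[0, 0, 0.007], [0, 0, 0], -0.8],
    [[0, 0, 0.005], [0, 0, 0], -0.8],
    [[0, 0, 0], [0, 0, 0], -0.8]
  ]
}}

```text
clock: 6.72
ee_pos: [0.6242, -0.1128, 0.1615]
eef_rot: [-166.0, -0.0, 94.2]
contact_force: [-0.3, 1.4, -1.2]
width: 0.246
```

```bash
python3 st.py
```

```text
6.725 [ 0.62417165 -0.11275897  0.16145524] [-1.66031872e+02 -3.59610712e-02  9.42305771e+01] 0.24567921881835922
tcp rel mouth (ex-ish,ey,n) [-0.0007  0.0001 -0.0207] F tool [1.5 0.1 1.2]
shift [ 0.0007 -0.0001  0.0097] turn [-0.0038 -0.0005  0.0007]
```

{"fn": "arm_command", "kwargs": {
  "series": [
    [[0, 0, 0.004], [0, 0, 0], -0.8],
    [[0, 0, 0.003], [0, 0, 0], -0.8],
    [[0, 0, 0.003], [0, 0, 0], -0.8],
    [[0, 0, 0], [0, 0, 0], -0.8]
  ]
}}

```text
clock: 7.22
ee_pos: [0.622, -0.113, 0.152]
eef_rot: [-166.1, -0.0, 94.2]
contact_force: [0.1, -0.2, 0.1]
width: 0.244
```

```bash
python3 st.py
```

```text
7.225 [ 0.62197331 -0.11295436  0.1519981 ] [-1.66064789e+02 -2.73347369e-02  9.42305091e+01] 0.2439487942277214
tcp rel mouth (ex-ish,ey,n) [-0.0007  0.0002 -0.011 ] F tool [-0.2  0.  -0.1]
shift [ 0.0007 -0.0002  0.    ] turn [-0.0032 -0.0003  0.0006]
```

{"fn": "arm_command", "kwargs": {
  "series": [
    [[0, 0, 0.0015], [0, 0, 0], -0.8],
    [[0, 0, 0.0015], [0, 0, 0], -0.8],
    [[0, 0, 0], [0, 0, 0], -0.8]
  ]
}}

```text
clock: 7.6
ee_pos: [0.6221, -0.113, 0.1515]
eef_rot: [-166.2, 0.0, 94.2]
contact_force: [-1.0, 1.7, 7.8]
width: 0.244
```

{"fn": "arm_command", "kwargs": {
  "series": [
    [[0, 0, 0.0015], [0, 0, 0], -0.8],
    [[0, 0, 0], [0, 0, 0], -0.8]
  ]
}}

```text
clock: 7.85
ee_pos: [0.6221, -0.113, 0.1514]
eef_rot: [-166.3, 0.0, 94.2]
contact_force: [-1.1, 1.5, 13.2]
width: 0.242
```

{"fn": "arm_command", "kwargs": {
  "series": [
    [[0, 0, -0.002], [0, 0, 0], 0.1],
    [[0, 0, 0], [0, 0, 0], 0.1],
    [[0, 0, 0], [0, 0, 0], 0.1]
  ]
}}

```text
clock: 8.22
ee_pos: [0.6214, -0.113, 0.1493]
eef_rot: [-166.0, -0.0, 94.2]
contact_force: [0.1, -0.0, -0.1]
width: 0.551
```

{"fn": "arm_command", "kwargs": {
  "series": [
    [[0, 0, -0.03], [0, 0, 0], 0.1],
    [[0, 0, -0.05], [0, 0, 0], 0.1],
    [[0, 0, -0.04], [0, 0, 0], 0.1],
    [[0, 0, 0], [0, 0, 0], 0.1]
  ]
}}

```text
clock: 8.72
ee_pos: [0.6529, -0.1117, 0.2652]
eef_rot: [-166.6, 0.1, 94.2]
contact_force: [-0.1, -0.1, 0.3]
width: 0.549
```

```bash
python3 - <<'E'
from h import *
s=env.get_state();print(s['clock'],s['ee_pos'],s['eef_rot'],s['width'])
n=fp(0,0,1)-fp(0,0,0);m=fp(.07,.028,.14)
a,d,c=shot('wrist');P=pts(d,c)
for st,ce,mm in blob(a,(60,110,30),(90,255,255),100):
    q=P[mm&(d>0)]-m;h=q@n;print(st,'height over rim max',h.max().round(4),'top centre', [((q@v)[h>h.max()-.006].mean()).round(4) for v in(ex,ey)]) if st[1]<330 else 0
b,d,c=shot('scene');P=pts(d,c)
for st,ce,mm in blob(b,(0,150,60),(4,255,255),15)+blob(b,(174,150,60),(180,255,255),15):
    if 380<ce[0]<440 and 240<ce[1]<300: print('pedal',ce,np.median(P[mm&(d>0)],0))
cv2.imwrite('pics/c5.png',np.hstack([cv2.resize(a[130:430,120:520,::-1],(480,360)),cv2.resize(b[210:340,320:450,::-1],(320,360),interpolation=cv2.INTER_CUBIC)]))
E
```

```text
8.725 [ 0.65287112 -0.11173538  0.26524831] [-1.66555838e+02  1.30348504e-01  9.42414144e+01] 0.5493564874067436
[ 386   75   96   21 1301] height over rim max -0.1716 top centre [np.float64(-0.1674), np.float64(0.1394)]
[ 505   84  135   23 1807] height over rim max -0.1688 top centre [np.float64(-0.1549), np.float64(0.3154)]
[ 305  210   42   43 1024] height over rim max 0.0386 top centre [np.float64(0.0073), np.float64(0.0001)]
pedal [411.94642857 266.17857143] [ 0.54973108 -0.27460141  0.15516816]
```

View pics/c5.png

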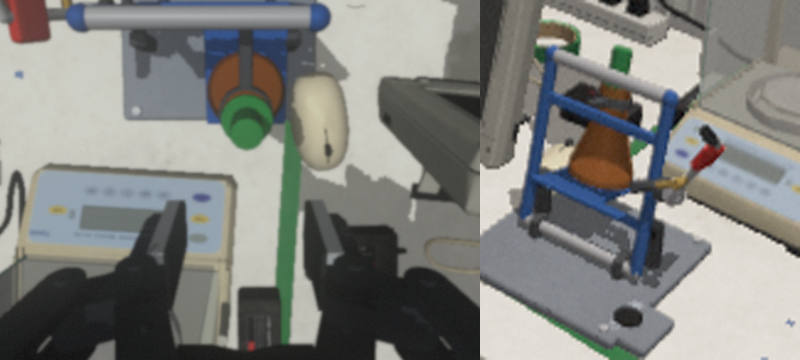

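The stopper is home: its knob top is 0.0386 m over the rim (expected 0.036, and the depth reads about 2 mm high), and the flange sits on the rim in both crops. Next is the pedal. I'll close the fingers and move them to the inner side of the pedal, outside the post.

```bash
cat > fr.py <<'E'
from h import *
import sys
n=fp(0,0,1)-fp(0,0,0);T=tool(ey,-n);p,r=pose()
s=env.get_state();q=T.inv().apply(p-fp(0,0,0));print(s['clock'],'frame xyz',np.array([q[1],q[0],-q[2]]).round(4),'F',T.inv().apply(s['contact_force']).round(1),s['width'],'j',s['joint_positions'].round(0))
a=[float(v) for v in sys.argv[1:]]
if a: todo(fp(*a),T)
E
python3 fr.py 0 -.101 .2; python3 -c "
from h import *
print(fp(0,-.12,.13))"
```

```text
8.825 frame xyz [0.0713 0.0267 0.2641] F [-0.2  0.6 -0.1] 0.5493098914789586 j [-13.  53.  63. 113.  -4. -17.]
shift [-0.1277 -0.0712  0.0643] turn [-0.0027 -0.0002  0.0006]
[ 0.56072596 -0.2651455   0.14827394]
```

{"fn": "arm_command", "kwargs": {
  "series": [
    [[-0.045, -0.02, 0], [0, 0, 0], -1],
    [[-0.045, -0.03, 0.01], [0, 0, 0], -1],
    [[-0.038, -0.0215, 0.025], [0, 0, 0], -1],
    [[0, 0, 0.029], [0, 0, 0], -1],
    [[0, 0, 0], [0, 0, 0], -1]
  ]
}}

```text
clock: 9.45
ee_pos: [0.5705, -0.2438, 0.2137]
eef_rot: [-165.5, -0.4, 94.1]
contact_force: [-0.4, -0.4, -0.1]
width: -0.0
```

```bash
python3 fr.py 0 -.101 .138; python3 - <<'E'
from h import *
a,d,c=shot('wrist');b,d,c2=shot('scene')
cv2.imwrite('pics/c6.png',np.hstack([cv2.resize(a[180:480,170:470,::-1],(400,400)),cv2.resize(b[190:320,320:450,::-1],(400,400),interpolation=cv2.INTER_CUBIC)]))
E
```

```text
9.45 frame xyz [-0.0045 -0.0994  0.1963] F [-0.3 -0.4  0.2] -0.00019236460297386533 j [-26.  41.  33.  94.  -7. -29.]
shift [-0.0019  0.0053  0.0582] turn [-0.0125 -0.0063  0.0005]
```

View pics/c6.png

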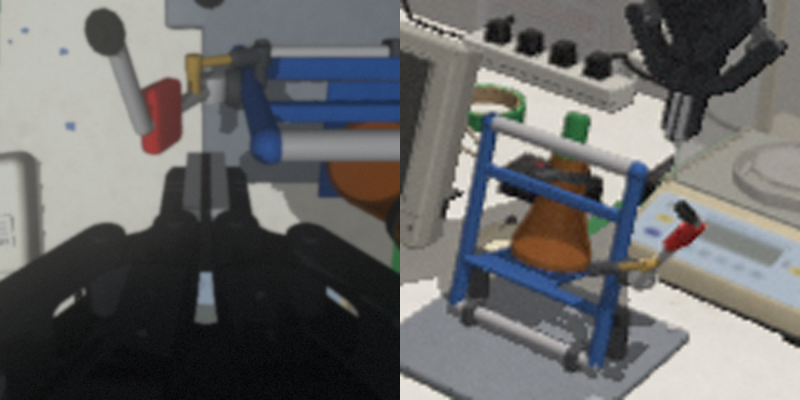

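The wrist crop shows the shut fingertips at (205,165), between the red pedal at (160,118) and the blue bar knob at (265,140). I'm descending beside the pedal.

{"fn": "arm_command", "kwargs": {
  "series": [
    [[-0.002, 0.005, 0.02], [-0.006, 0, 0], -1],
    [[0, 0, 0.02], [-0.005, 0, 0], -1],
    [[0, 0, 0.016], [0, 0, 0], -1],
    [[0, 0, 0], [0, 0, 0], -1]
  ]
}}

```text
clock: 10.05
ee_pos: [0.5674, -0.247, 0.1622]
eef_rot: [-166.7, -0.0, 94.3]
contact_force: [1.0, -0.6, -0.4]
width: -0.001
```

```bash
python3 fr.py 0 -.117 .128
```

```text
10.05 frame xyz [ 0.0045 -0.1024  0.1454] F [-0.6  1.1  0.2] -0.0011460649734470777 j [-26.  40.  23.  85.  -7. -30.]
shift [-0.0146 -0.0046  0.0174] turn [ 0.0078 -0.0002  0.002 ]
```

{"fn": "arm_command", "kwargs": {
  "series": [
    [[0, -0.003, 0.007], [0.005, 0, 0], -1],
    [[-0.008, -0.001, 0.005], [0, 0, 0], -1],
    [[-0.008, 0, 0.006], [0, 0, 0], -1],
    [[-0.011, 0, 0.01], [0, 0, 0], -1],
    [[0, 0, 0], [0, 0, 0], -1]
  ]
}}

```text
clock: 10.68
ee_pos: [0.5577, -0.2764, 0.1346]
eef_rot: [-166.3, -0.1, 94.1]
contact_force: [0.2, 1.0, 1.0]
width: 0.001
```

```bash
cat > ped.py <<'E'
from h import *
b,d,c=shot('scene');P=pts(d,c)
for st,ce,mm in blob(b,(0,150,60),(4,255,255),8)+blob(b,(174,150,60),(180,255,255),8):
    if 360<ce[0]<440 and 240<ce[1]<330:
        q=np.median(P[mm&(d>0)],0)-fp(0,0,0);n=fp(0,0,1)-fp(0,0,0);print('pedal',ce.round(),st[4],'frame y,z',(q@ey).round(3),(q@n).round(3))
E
python3 fr.py 0 -.14 .095; python3 ped.py
```

```text
10.675 frame xyz [-0.0005 -0.131   0.1158] F [ 0.9  0.  -1. ] 0.001326158799346807 j [-29.  41.  21.  81.  -7. -32.]
shift [-0.0091  0.0005  0.0208] turn [ 0.0015 -0.0013 -0.0008]
pedal [415. 277.] 41 frame y,z -0.145 0.114
```

Leg is turning (the pedal has moved out and down). Now down past the middle.

{"fn": "arm_command", "kwargs": {
  "series": [
    [[-0.006, 0, 0.01], [0, 0, 0], -1],
    [[-0.005, 0, 0.012], [0, 0, 0], -1],
    [[-0.004, 0, 0.013], [0, 0, 0], -1],
    [[0, 0, 0.012], [0, 0, 0], -1],
    [[0, 0, 0], [0, 0, 0], -1]
  ]
}}

```text
clock: 11.35
ee_pos: [0.5475, -0.2905, 0.0887]
eef_rot: [-166.3, -0.1, 94.2]
contact_force: [0.7, -0.7, 0.9]
width: 0.002
```

```bash
python3 fr.py 0 -.14 .2; python3 ped.py
```

```text
11.35 frame xyz [-0.0005 -0.1443  0.0686] F [-0.8  0.4 -1. ] 0.001697049265169567 j [-30.  42.  16.  75.  -8. -34.]
shift [ 0.0046  0.0006 -0.1314] turn [ 0.0007 -0.002   0.0009]
pedal [393. 299.] 83 frame y,z -0.1 0.035
```

The leg has snapped down: the pedal is at frame (y -0.100, z 0.035), where straight down should be (-0.094, 0.033). I'm going up, over the bar, and turning the jaws across it.

{"fn": "arm_command", "kwargs": {
  "series": [
    [[0, 0, -0.04], [0, 0, 0], -0.5],
    [[0, 0, -0.05], [0, 0, 0], 0],
    [[0, 0, -0.055], [0, 0, 0], 0],
    [[0.052, 0, 0], [0, 0, 0], 0],
    [[0.052, 0, 0], [0, 0, 0], 0]
  ]
}}

```text
clock: 12.02
ee_pos: [0.5769, -0.1847, 0.2329]
eef_rot: [-166.7, 0.1, 94.2]
contact_force: [0.7, 1.2, 0.3]
width: 0.497
```

{"fn": "arm_command", "kwargs": {
  "series": [
    [[0, 0, 0], [0, 0, 0.175], 0],
    [[0, 0, 0], [0, 0, 0.175], 0],
    [[0, 0, 0], [0, 0, 0.175], 0],
    [[0, 0, 0], [0, 0, 0.175], 0],
    [[0, 0, 0], [0, 0, 0.175], 0]
  ]
}}

```text
clock: 12.65
ee_pos: [0.5753, -0.1848, 0.2319]
eef_rot: [-171.3, 10.4, 44.6]
contact_force: [0.6, 0.2, -0.1]
width: 0.501
```

{"fn": "arm_command", "kwargs": {
  "series": [
    [[0, 0, 0], [0, 0, 0.175], 0],
    [[0, 0, 0], [0, 0, 0.175], 0],
    [[0, 0, 0], [0, 0, 0.175], 0],
    [[0, 0, 0], [0, 0, 0.171], 0],
    [[0, 0, 0], [0, 0, 0], 0]
  ]
}}

```text
clock: 13.28
ee_pos: [0.5753, -0.1849, 0.2318]
eef_rot: [-180.0, 13.5, 4.4]
contact_force: [0.4, -0.5, -0.3]
width: 0.501
```

```bash
python3 fr.py; python3 ped.py; python3 - <<'E'
from h import *
n=fp(0,0,1)-fp(0,0,0);xd=np.cross(ey,n);T=tool(xd,-n)
todo(fp(0,-.04,.146),T)
im,d,c=shot('wrist');P=pts(d,c);h=cv2.cvtColor(im,cv2.COLOR_RGB2HSV)
k=(P[...,2]>.172)&(P[...,2]<.205)&(d>0)&(h[...,1]<70);q=P[k]-fp(0,0,0);g=(abs(q@ey+.02)<.08)&(abs(q@xd)<.04);q=q[g];print(len(q),'bar x,z frame',(q@xd).min(),(q@xd).max(),(q@n).max(),'y',(q@ey).min(),(q@ey).max())
b,_,_=shot('scene')
cv2.imwrite('pics/c7.png',np.hstack([cv2.resize(im[:,:,::-1],(480,360)),cv2.resize(b[190:330,310:450,::-1],(320,360),interpolation=cv2.INTER_CUBIC)]))
E
```

```text
13.275 frame xyz [-1.00e-04 -4.10e-02  2.16e-01] F [-0.6  0.4  0.3] 0.5011512589844254 j [-21.  38.  30.  94.  -6.  65.]
pedal [393. 299.] 82 frame y,z -0.1 0.036
shift [-0.0002 -0.001   0.0699] turn [ 0.0003 -0.0042  0.0035]
5031 bar x,z frame -0.008399727647502079 0.007505146045302825 0.17499379210585508 y -0.07713711800934482 0.059979424486454935
```

View pics/c7.png

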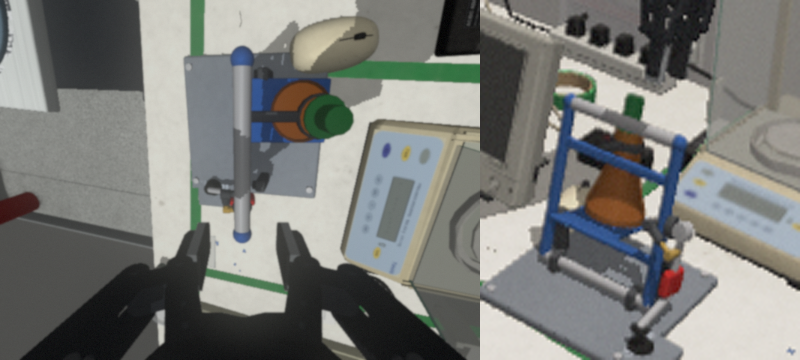

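The leg points straight down with its foot forward, the stopper is still seated, and the open jaws straddle the bar (bar at x ≈ 0 in the frame). I'm descending and gripping.

{"fn": "arm_command", "kwargs": {
  "series": [
    [[0, 0, 0.03], [0, 0, 0], 0],
    [[0, 0, 0.025], [0, 0, 0], 0],
    [[0, 0, 0.015], [0, 0, 0], 0],
    [[0, 0, 0], [0, 0, 0], 0],
    [[0, 0, 0], [0, 0, 0], -0.9]
  ],
  "force": 40
}}

```text
clock: 14.05
ee_pos: [0.559, -0.1863, 0.1639]
eef_rot: [180.0, 13.5, 4.3]
contact_force: [0.3, 0.8, 0.4]
width: 0.3
```

{"fn": "arm_command", "kwargs": {
  "series": [
    [[0, 0, 0], [0, 0, 0], -1],
    [[0, 0, 0], [0, 0, 0], -1],
    [[0, 0, 0], [0, 0, 0], -1],
    [[0, 0, 0], [0, 0, 0], -1]
  ]
}}

```text
clock: 14.55
ee_pos: [0.5582, -0.1865, 0.1645]
eef_rot: [180.0, 13.6, 4.2]
contact_force: [-3.6, -0.9, 5.3]
width: 0.149
```

```bash
python3 fr.py;python3 - <<'E'
from h import *
q,r=pose(); p0=q
for i in range(6):
    L=.24*(5-i)/6; n=fp(0,0,1,L)-fp(0,0,0);T=tool(np.cross(ey,n),-n); t=fp(0,-.041,.146,L); todo(t,T,(q,r)); q,r=t,T
E
```

```text
14.55 frame xyz [-0.0007 -0.0413  0.1465] F [-0.6 -4.8 -4.3] 0.14850437548002582 j [-22.  37.  17.  83.  -6.  65.]
shift [-0.0052 -0.0003  0.0006] turn [0.0009 0.037  0.0005]
shift [-0.0058 -0.      0.0001] turn [0.   0.04 0.  ]
shift [-0.0058  0.      0.0001] turn [-0.    0.04 -0.  ]
shift [-0.0058  0.      0.0001] turn [-0.    0.04  0.  ]
shift [-0.0058 -0.      0.0001] turn [ 0.    0.04 -0.  ]
shift [-0.0058  0.      0.0001] turn [-0.    0.04 -0.  ]
```

{"fn": "arm_command", "kwargs": {
  "series": [
    [[-0.003, 0, 0], [0, 0.02, 0], -1],
    [[-0.003, 0, 0], [0, 0.02, 0], -1],
    [[-0.003, 0, 0], [0, 0.02, 0], -1],
    [[-0.003, 0, 0], [0, 0.02, 0], -1],
    [[-0.003, 0, 0], [0, 0.02, 0], -1]
  ]
}}

```text
clock: 15.18
ee_pos: [0.5446, -0.1875, 0.1671]
eef_rot: [180.0, 7.6, 4.2]
contact_force: [2.8, 0.1, 6.6]
width: 0.147
```

{"fn": "arm_command", "kwargs": {
  "series": [
    [[-0.003, 0, 0], [0, 0.02, 0], -1],
    [[-0.003, 0, 0], [0, 0.02, 0], -1],
    [[-0.003, 0, 0], [0, 0.02, 0], -1],
    [[-0.003, 0, 0], [0, 0.02, 0], -1],
    [[-0.003, 0, 0], [0, 0.02, 0], -1]
  ]
}}

```text
clock: 15.8
ee_pos: [0.5296, -0.1886, 0.1685]
eef_rot: [180.0, 1.9, 4.2]
contact_force: [0.9, -0.1, 4.2]
width: 0.144
```

{"fn": "arm_command", "kwargs": {
  "series": [
    [[-0.0028, 0, 0], [0, 0.02, 0], -1],
    [[-0.0025, 0, 0], [0, 0.018, 0], -1],
    [[0, 0, 0], [0, 0, 0], -1],
    [[0, 0, 0], [0, 0, 0], -1]
  ]
}}

```text
clock: 16.3
ee_pos: [0.5242, -0.189, 0.1687]
eef_rot: [180.0, -0.2, 4.2]
contact_force: [1.0, 0.1, 6.6]
width: 0.147
```

```bash
cat > up.py <<'E'
from h import *
p,r=pose();s=env.get_state();g=p-.019*r.as_matrix()[:,2]
g2=g-fp(0,0,0);print(s['clock'],'grasp rel axle x,y,z',(g2@ex).round(4),(g2@ey).round(4),g2[2].round(4),'lean',np.arctan2(g2@ex,g2[2]).round(3),'rot',s['eef_rot'],'F',s['contact_force'],s['width'],'v',abs(s['joint_vel']).max().round(2))
n=np.array([0,0,1.]);todo(fp(0,-.041,.146,0),tool(ex,-n))
im,d,c=shot('wrist');P=pts(d,c);b,d2,c2=shot('scene')
h=cv2.cvtColor(im,cv2.COLOR_RGB2HSV)
for st,ce,mm in blob(im,(60,110,30),(90,255,255),100):
    q=P[mm&(d>0)]-fp(0,0,0);
    if q[:,2].max()>.1: t=q[q[:,2]>q[:,2].max()-.006];print('knob top x,y,z',(t@ex).mean().round(4),(t@ey).mean().round(4),q[:,2].max().round(4))
cv2.imwrite('pics/c8.png',np.hstack([cv2.resize(im[:,:,::-1],(480,360)),cv2.resize(b[190:330,310:450,::-1],(320,360),interpolation=cv2.INTER_CUBIC)]))
E
python3 up.py; python3 ped.py
```

```text
16.3 grasp rel axle x,y,z -0.0 -0.0414 0.1657 lean -0.0 rot [179.96247651  -0.18030892   4.21649666] F [1.04207249 0.1342539  6.57832679] 0.14742608804092572 v 0.25
shift [-0.     -0.0004  0.0007] turn [ 0.0007 -0.0031  0.0003]
knob top x,y,z 0.0693 0.0287 0.1789
knob top x,y,z 0.0017 -0.0478 0.2032
pedal [391. 301.] 77 frame y,z -0.1 0.036
```

View pics/c8.png

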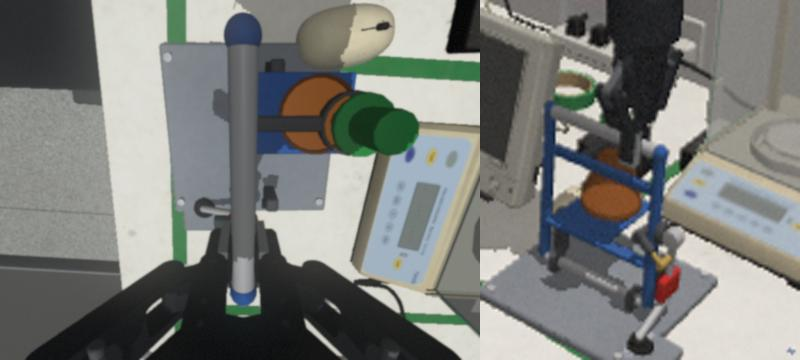

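The frame is upright (lean about 0) and the bar is gripped. The stopper knob is at (0.069, 0.029, 0.179) in the frame, where (0.070, 0.028, 0.176) means home. I'll let it settle, then hand in.

{"fn": "arm_command", "kwargs": {
  "series": [
    [[0, 0, 0], [0, 0, 0], -1],
    [[0, 0, 0], [0, 0, 0], -1],
    [[0, 0, 0], [0, 0, 0], -1],
    [[0, 0, 0], [0, 0, 0], -1]
  ]
}}

```text
clock: 16.95
ee_pos: [0.5244, -0.189, 0.1686]
eef_rot: [180.0, -0.2, 4.2]
contact_force: [-0.2, -0.3, 6.2]
width: 0.15
```

```bash
python3 up.py; python3 -c "
from h import *
order.job_done()"
```

```text
16.95 grasp rel axle x,y,z 0.0002 -0.0414 0.1656 lean 0.001 rot [179.95913319  -0.18070727   4.22681368] F [-0.15782449 -0.29483213  6.23928711] 0.15000612602289837 v 0.12
shift [-0.0002 -0.0004  0.0006] turn [ 0.0007 -0.0032  0.0005]
knob top x,y,z 0.0695 0.0288 0.1786
knob top x,y,z 0.0019 -0.0481 0.2031
the job is handed in; nothing more can be done
```

The job is handed in, at about 17 s of the 58 s allowed. I seated the green stopper in the flask neck with about 13 N of push and let go. Then I pressed the pedal until the leg snapped down, gripped the bar and swung the frame upright, still holding it there.

- **Frame:** the last check put the lean at about 0.001 rad, taken from the gripper's position. It was steady, with the fingers gripping about 6 mm along the bar from `bar_grip`.
- **Leg:** with the frame upright, the pedal was at the straight-down position to within about 6 mm.
- **Stopper:** the knob was within 1–3 mm of its fully-home position. The 3 mm is in height and matches the 2–3 mm the depth camera reads high on the bar.
- **Other checks:** the scene-camera and wrist-camera estimates of the mouth position differed by about 2 mm. I planned no contact with the orange stopper, dropper bottle or vial and saw no sign of any. I did not re-measure them at the end.

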